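Lock a supply chassis into the repair cradle with a quarter-turn clamp

ROBOT

A 6-joint arm with a two-finger parallel gripper is mounted at the origin on the work surface. World frame = base frame: x ahead of the robot, y to its left, z up, the work surface at z = 0. Lengths are in m, angles in rad, forces in N, time in s.
With the tool pointing down it reaches from about 0.275 to 0.775 m from the base axis. Payload 14.6 kg.
Tool frame: the origin (TCP) lies on the centre line of the jaws, within the pads' length; the fingertips stand 22 mm ahead of it and the grasp point (between the pads) lies 3 mm ahead of it; z points along the fingers, y is the direction in which the jaws open and shut (so a half turn about z gives the same grasp; the last joint's range is limited). The gripper opens to 85 mm and grips with 20 to 120 N. Pads are 22 mm wide; open, the fingers measure 114 mm over their backs; the gripper's body (76 mm by 85 mm) begins 54 mm behind the grasp point. The pads swing forward as they close: fully open they stand 13 mm farther back than shut.
Start: joints at [0.98, 0.263, -0.048, 1.259, 0, 1.415], TCP at [0.222, 0.476, 0.253] pointing down, gripper open.
Joint ranges: [-2.65, 2.65], [-0.89, 1.7], [-1.18, 1.37], [-2.13, 2.11], [-1.35, 1.29], [-3.14, 3.14]. Speed limits (rad/s): [1.89, 1.89, 2.57, 2.79, 3.14, 3.14].

INTERFACE

Orientations are given as a unit quaternion [x, y, z, w].
In Python, from rig import reach, line_to, movej, let_go, grasp, sleep, solve_ik, get_state, snapshot, IKError, job_done, spot_in gives the robot as it stands. Calls block until the motion is done:
- reach(position, orientation): joint-space move of the TCP to a pose.
- line_to(position, rotation=None, rate=0.15, until_force=None): straight line of the TCP; rotation=None keeps the orientation; rate is the mean speed in m/s. With until_force (N) it stops when the force on the tool has changed by that much, and returns True; else False.
- movej(angles): joint-space move.
- let_go() and grasp(squeeze=None): open the fingers fully, or close them until they stop; squeeze is the grip in N (None keeps the last).
- sleep(seconds).
- solve_ik(position, orientation): joint angles nearest the present ones, or None.
- get_state(): the state.
- snapshot(name): name is "side" or "top"; returns a dict with "color" (480x640x3 uint8, red, green, blue), "depth" (480x640 float32, m along the optical axis (not along the pixel's ray), 0 where there is no reading), "camera_matrix" (3x3 intrinsics, pixels), "cam_to_world" (4x4, takes a point from camera to world coordinates). Camera axes: x right, y up, looking along -z (the intrinsics and any distortion apply to the point x, -y, -z); pixel columns grow to the right and rows downward; lengths in m; the calibration is good to about 2 mm. A picture is of the moment at which its call begins.
A pose or a line that the arm cannot do raises IKError and nothing moves.
- job_done(): hands the job in, once; it reports no verdict.
Trained networks look in a picture, given as the dict that the camera call returned (one of the last four; its "shot" number tells which), for a name from the list of things; names that differ only in an ending like _2 or _b are one class to them, and where a whole thing is asked for, a point or a joint stands for the part that bears it (a point fixed in the world has none). Each returns a list of dicts, best first, with "score" (0 to 1); they miss things now and then, are a little off and sometimes report something else, mostly with a low value. They report only what shows in the picture. A call takes as long as a camera call. They do not tell look-alikes from the thing itself.
- spot_in(picture, label): "bbox" ([left, top, right, bottom] in pixels, round what is visible of it).
The state is a dict: "time": time; "joints": joint angles; "qd": joint speeds; "joint_torque": joint torques, N m; "tcp_pos": TCP position; "orientation": TCP orientation; "force": force on the tool from outside, world axes, zero at the start; "torque": the same for the moment, N m; "opening": opening from 0.0 (shut) to 1.0 (fully open).
Only numpy, scipy, OpenCV 4.12 (cv2) and the standard library are available. Lean on these libraries where they do the work, as an engineer would, in place of code of your own. Each camera call takes 0.05 s, during which the arm holds its last target.

TASK

The power supply chassis is held in the repair cradle at one end only: fit the loose T-head clamp at its free end. The clamp is lying on its side, so first stand it upright on its head on the bench and let go of it, then take it again by its wing, drop its head lengthwise through the empty slot in the chassis floor and turn it a quarter turn clockwise, so that it is locked with its collar down flat on the chassis floor and its wing square across the slot, and let go. Do not push on the circuit board, and leave the other things on the bench where they are.

Things in the scene. Friction and masses are not known exactly. Their poses are not given: they have to be found in the camera images.
- clamp_center (a point): loose T-head clamp, about 90 g: its centre, on the axis, half-way along its 61 mm length. z runs along the axis from head to wing, x along the long side of head and wing, y across. A half turn about z looks the same. At the start it lies on its side on an edge of its head and the rim of its collar, x level, z about 26 degrees above level.
- clamp_head (a point): middle of the clamp's steel T-head, 26 mm below clamp_center (same axes). The head is 32 (x) by 16 (y) by 9 mm (z), its underside flat, 4.5 mm below this point: standing on it the clamp is stable, and rights itself from a lean of 10 degrees. Above the head a round shank, 12 mm in diameter and 15.5 mm long.
- clamp_collar (a point): middle of the underside of the clamp's round aluminium collar, 40 mm in diameter and 5 mm thick, between shank and wing; 24.5 mm above the underside of the head, 6 mm below clamp_center (same axes). Fully seated, it lies on the chassis floor, at the height of slot.
- clamp_wing (a point): middle of the clamp's black wing grip, a flat block 50 (x) by 13 (y) by 28 mm (z); 16.5 mm above clamp_center (same axes), 47 mm above the underside of the head and 17.5 mm above the collar's top. While the clamp lies on its side this point is about 28 mm above the bench.
- slot (a point): middle of the mouth of the empty slot in the chassis floor, 39 mm above the bench, in the fixed cradle: x along the slot, z up. The slot is 35 (x) by 19 mm (y), edges slightly bevelled, through 12 mm of plate, with a 27 mm space below. The seated head is 3 mm below the plate; it turns clockwise seen from above, a quarter turn to its stops (5 degrees play).
- channel_end (a point): middle of the open end of the chassis, an aluminium channel, on its floor, 45 mm along y from slot (same axes). The channel runs along y; its sides stand 36 mm either side of the middle, 30 mm high and 2 mm thick, so fingers have no room at the ends of a wing that lies along the slot. An identical clamp, already locked, is 307 mm from here.
- board: green circuit board of the supply, 68 by 160 mm, fixed in the channel 9 mm above its floor; not to be pushed on. Same axes as slot, origin on the bench right below it; the board spans y = -60 to -220 mm, with parts up to 44 mm above the channel's floor, the nearest tall one, a heat sink, at y = -96.
- meter: multimeter lying on the bench, 165 by 85 by 39 mm, origin at the centre of its underside; a bystander
- screwdriver_grip (a point): handle of a screwdriver 190 mm long, lying on the bench; a bystander
- reel: reel of solder wire standing on end, 56 mm in diameter, 42 mm high, origin at the centre of its underside; a bystander
- flux: small bottle, 40 mm in diameter, 95 mm high, origin at the centre of its underside; a bystander
- tweezers: steel tweezers lying flat, 125 mm long along x, 8 mm high, origin at the centre underneath; a bystander
- thumbscrew: black round-headed thumb screw without a T-head, standing on its head, 30 mm in diameter, 52 mm high, origin at the centre of its underside; a bystander
- dish: small round steel dish, 68 mm in diameter, 22 mm high, origin at the centre of its underside; a bystander
Things that resemble listed ones, but are neither listed nor needed, are in the scene too. What is shaped like the part that bears clamp_center but purple or red is not meant.

How it is judged:
On the way, in this order (a step that is already met when the one before it is completed fails the run):
1. the clamp stands upright on its head on the bench, let go (angle between clamp_center's own z axis and vertical below 0.1 rad and height (world z) of clamp_center between 0.026 and 0.035 m and contact force between each of the arm, the fingers and clamp below 0.1 N and linear speed of clamp below 0.03 m/s), for 0.2 s.
2. the clamp's head is through the slot, lengthwise (horizontal distance between clamp_center and slot below 0.008 m and z of clamp_center in the frame of slot below 0.012 m and angle between the x axis of clamp_center and the x axis of slot, either way round below 0.35 rad), for 0.05 s.
At the end, for the whole second after the job is handed in: The clamp sits in the slot (axis within 8 mm of the slot's middle), collar down on the chassis floor within 3 mm, upright within 7 degrees, its wing within 14 degrees of square across the slot, at rest and let go (horizontal distance between clamp_center and slot below 0.008 m and z of clamp_center in the frame of slot between 0.002 and 0.009 m and angle between clamp_center's own z axis and vertical below 0.12 rad and angle between the x axis of clamp_center and the y axis of slot, either way round below 0.25 rad and linear speed of clamp below 0.02 m/s and contact force between the fingers and clamp below 0.1 N); the robot touches nothing.
It fails at once if the circuit board is pushed with more than 6 N (contact force between anything else and board above 6 N).
It fails at once if another thing on the bench is moved by more than 30 mm (distance of any of meter, screwdriver_grip, reel, flux, tweezers, thumbscrew, dish from where it was at the start of the episode above 0.03 m).
It also fails if it takes over 69 s, if anything falls off the work surface, if the arm or the gripper's body presses on something with over 40 N, if the wrist force passes 120 N, or if a joint passes its speed limit or range.

## Working session

There is one attempt and no reset: what is moved stays moved. The work goes in short steps, each a Python script; the robot and the scene stay as the last script left them, time stands still between calls to the robot, and variables do not carry over. Pictures are saved under pics/ and viewed, and the job is handed in when it is done.

```bash
ls; mkdir -p pics; cat > h.py <<'E'
import numpy as np, cv2
from rig import *
def save(p,name,box=None,scale=1):
    im=cv2.cvtColor(p["color"],cv2.COLOR_RGB2BGR)
    if box: l,t,r,b=box; im=im[t:b,l:r]
    if scale!=1: im=cv2.resize(im,None,fx=scale,fy=scale,interpolation=cv2.INTER_CUBIC)
    cv2.imwrite("pics/"+name,im)
def cloud(p):
    K=p["camera_matrix"];d=p["depth"];h,w=d.shape
    u,v=np.meshgrid(np.arange(w),np.arange(h))
    X=(u-K[0,2])/K[0,0]*d;Y=(v-K[1,2])/K[1,1]*d
    P=np.stack([X,-Y,-d,np.ones_like(d)],-1)@np.array(p["cam_to_world"]).T
    P=P[...,:3].copy();P[d==0]=np.nan
    return P
E
python3 - <<'E'
from h import *
s=get_state();print(s)
for n in("top","side"):
    p=snapshot(n);save(p,n+"0.png")
    print(n,p["camera_matrix"],p["cam_to_world"],[k for k in p])
    for l in["clamp_center","slot","channel_end","board","thumbscrew"]:
        print(l,[(round(d["score"],2),[int(x) for x in d["bbox"]]) for d in spot_in(p,l)][:5])
    np.savez("pics/%s0.npz"%n,**{k:v for k,v in p.items()})
E
```

```text
pics
{'time': 0.0, 'joints': array([ 9.79684430e-01,  2.63481189e-01, -4.89736336e-02,  1.25939804e+00,
        1.07128919e-05,  1.41549490e+00]), 'qd': array([ 0.00188702,  0.0003242 , -0.00164635,  0.00108076, -0.00013539,
       -0.00071397]), 'joint_torque': array([-5.74205638e-03, -6.37608862e+01,  3.84565723e+01,  1.36723841e-02,
       -5.04392647e-04, -5.66448307e-06]), 'tcp_pos': array([0.2214759 , 0.47569776, 0.25283326]), 'orientation': array([ 2.16184841e-01,  9.76352311e-01, -4.89948428e-04, -1.97595081e-04]), 'force': array([0.57612331, 0.05254178, 1.00436878]), 'torque': array([-0.01741812,  0.01712388, -0.0350465 ]), 'opening': 0.9972562721900494}
top [[467.93819295   0.         328.75389108]
 [  0.         467.93819295 241.35667778]
 [  0.           0.           1.        ]] [[ 1.31220909e-04  9.84847095e-01 -1.73424861e-01  4.20298769e-01]
 [-9.99999969e-01  1.66157670e-04  1.86933942e-04  1.87752524e-01]
 [ 2.12917220e-04  1.73424832e-01  9.84847086e-01  1.09179375e+00]
 [ 0.00000000e+00  0.00000000e+00  0.00000000e+00  1.00000000e+00]] ['color', 'depth', 'camera_m
[... 252 characters left out ...]
 372, 218])]
side [[477.69540816   0.         323.90418761]
 [  0.         477.69540816 246.02298339]
 [  0.           0.           1.        ]] [[ 0.8102634   0.44793998 -0.3779193   0.2738046 ]
 [-0.58605211  0.61486172 -0.52771961 -0.27649491]
 [-0.0040186   0.64907229  0.76071612  0.70934417]
 [ 0.          0.          0.          1.        ]] ['color', 'depth', 'camera_matrix', 'cam_to_world', 'shot']
clamp_center [(0.98, [234, 280, 269, 307]), (0.8, [252, 226, 286, 262]), (0.73, [183, 257, 221, 281])]
slot [(0.97, [329, 322, 598, 476])]
channel_end [(0.97, [331, 325, 595, 478]), (0.16, [406, 377, 530, 480])]
board [(0.55, [407, 376, 528, 480])]
thumbscrew [(0.58, [377, 252, 394, 279])]
```

View pics/top0.png

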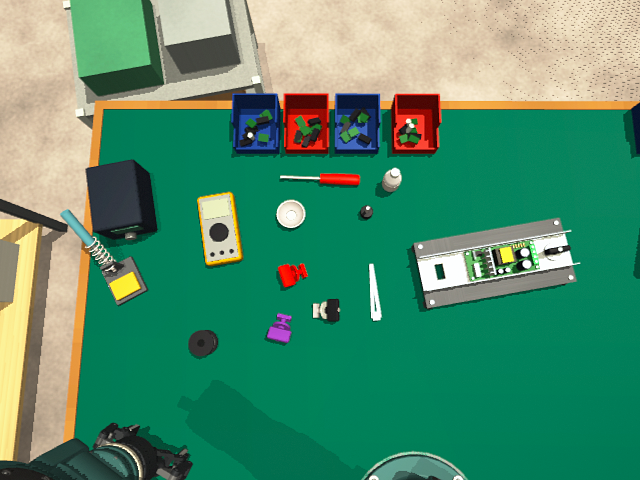

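View pics/side0.png

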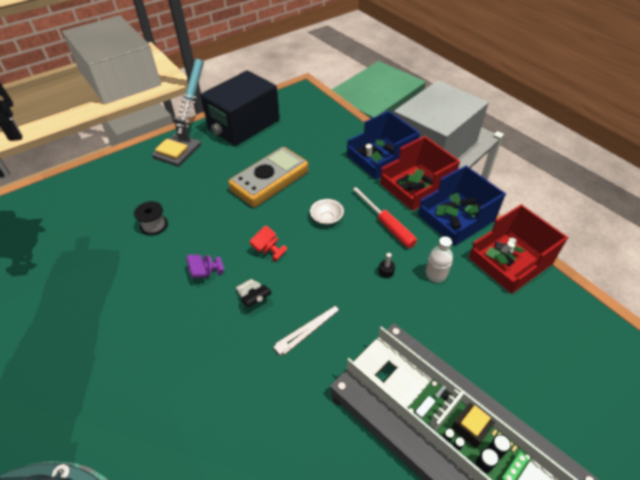

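The black and steel clamp at top (326,310) / side (252,293) fits the description. The ones at top (292,275), which is red, and (280,328), which is purple, are decoys by colour. I'll confirm it in a crop.

```bash
python3 - <<'E'
from h import *
a=dict(np.load("pics/top0.npz"));b=dict(np.load("pics/side0.npz"))
im1=cv2.resize(a["color"][285:335,300:350],(400,400),interpolation=cv2.INTER_CUBIC)
im2=cv2.resize(b["color"][268:318,227:277],(400,400),interpolation=cv2.INTER_CUBIC)
cv2.imwrite("pics/c1.png",np.hstack([im1,im2])[...,::-1])
im=cv2.resize(a["color"][205:325,400:600],(800,480),interpolation=cv2.INTER_CUBIC)
cv2.imwrite("pics/c2.png",im[...,::-1])
P=cloud(a); Z=np.round(P[...,2]*1000)
print("top Z mm cols306-344"); 
for r in range(293,330,2): print(r,[int(x) if x==x else -1 for x in Z[r,306:346:2]])
print(P[310,326],P[250,380])
Q=cloud(b); Z=np.round(Q[...,2]*1000)
for r in range(276,312,2): print(r,[int(x) if x==x else -1 for x in Z[r,230:276:2]])
E
```

```text
top Z mm cols306-344
293 [-1, -3, 1, -3, -4, 0, -1, -2, 2, 2, 3, -1, 3, -3, 3, -3, 3, 0, 0, 0]
295 [1, -1, 1, 0, -1, 1, 3, -2, -3, -1, 0, 3, -3, -1, 0, -1, 0, -3, 0, 1]
297 [1, -1, -3, 4, -4, -2, -3, 0, -4, -2, 1, 0, -2, -3, -3, -2, 3, -1, 1, -3]
299 [-1, -2, 3, 1, 0, 3, -1, -1, 1, -2, 0, 27, 34, 33, 34, 36, 1, -1, 1, 3]
301 [1, 3, 0, -1, 2, 1, -2, -2, 1, 0, 0, 30, 27, 35, 34, 37, 30, -2, -3, -1]
303 [-1, -2, -2, -3, -1, -2, 3, 2, 30, 26, 18, 30, 33, 33, 37, 37, 33, 1, 3, 0]
305 [-3, 1, 0, -4, 12, 17, 7, 0, 33, 24, 17, 29, 29, 36, 38, 39, 33, 0, 1, -4]
307 [1, -3, -2, 5, 18, 20, 6, 38, 38, 26, 28, 32, 30, 31, 37, 37, 32, 0, 3, 1]
309 [-3, 1, 4, -1, 17, 14, 16, 39, 36, 26, 24, 29, 30, 36, 37, 38, 33, 2, 2, -1]
311 [0, -1, -1, 3, 18, 16, 20, 35, 33, 27, 25, 31, 33, 32, 37, 36, 31, -3, -1, 0]
313 [2, 2, 0, -1, 18, 18, 12, 36, 39, 26, 24, 30, 33, 33, 37, 41, 35, 2, -1, -2]
315 [-1, -1, 1, 0, 16, 19, 5, -2, 35, 29, 18, 30, 30, 34, 38, 39, 34, 3, -1, -3]
317 [1, -1, -3, 2, 17, 16, 7, 2, 28, 29, 17, 30, 31, 36, 36, 40, 36, 0, 1, -4]
319 [0, 0, 1, -1, -1, -3, 2, 2, -3, 1, 3, 32, 31, 39, 38, 
[... 1431 characters left out ...]
33, 35, 36, 36, 37, 37, 35, 31, 32, 0, -2, 0, 0]
298 [-3, -1, -1, -2, -2, 25, 30, 32, 32, 35, 36, 37, 36, 35, 35, 34, 33, 28, -1, -1, -2, 0, -2]
300 [-2, -1, -2, -3, -2, 24, 32, 33, 37, 37, 37, 34, 36, 33, 32, 29, -1, -3, -1, -2, -2, -1, -2]
302 [-1, 0, -1, -1, -1, 2, 28, 33, 35, 37, 35, 32, 33, 30, -3, -3, 0, -4, 0, -1, -1, -3, -3]
304 [-1, -2, -2, -1, 0, -2, -1, 31, 34, 35, 34, 30, 29, -1, -1, 0, -3, 2, -1, -3, -3, -1, -2]
306 [0, -1, -1, 1, -1, -1, -1, -1, 30, 32, 30, -1, -2, -1, -2, -1, -3, 0, -1, -2, -4, -2, -1]
308 [-1, 0, -2, -2, -2, -2, 1, 1, 0, -1, -1, 0, 0, -1, 0, -2, 0, 0, -1, 1, -1, -2, -1]
310 [-3, -1, -2, -2, -2, 1, -1, 0, 0, 0, -2, 0, -2, -4, -2, -2, -2, -2, -2, -1, -3, -2, 0]
```

View pics/c1.png

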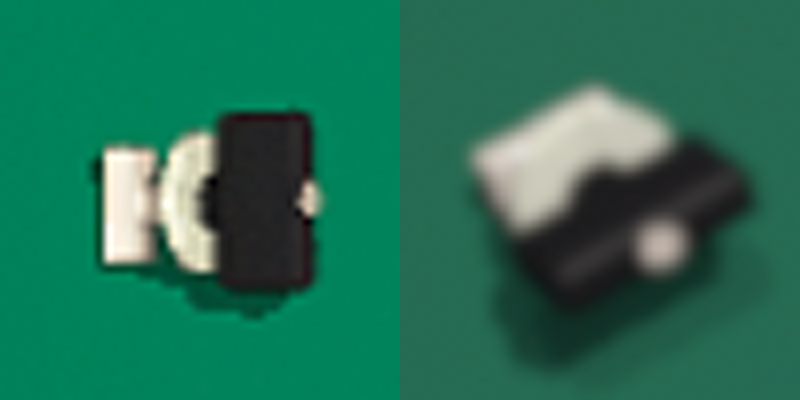

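View pics/c2.png

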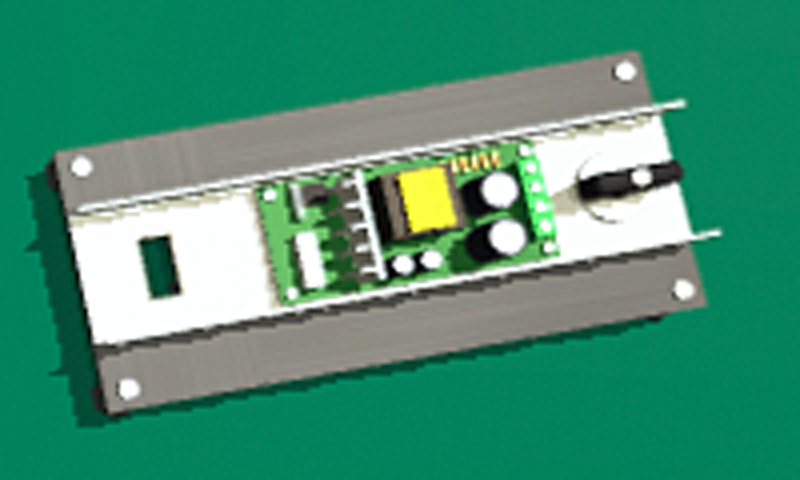

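Both crops confirm it: black wing, pale collar and steel T-head, with the wing toward image right. The slot is the dark rectangle in the left floor of the chassis, at about top (440,271). Next I'll fit both poses.

```bash
cat > fit.py <<'E'
from h import *
from scipy.optimize import least_squares
from scipy.spatial.transform import Rotation as R
def box(p,c,h):
    q=np.abs(p-c)-h
    return np.linalg.norm(np.maximum(q,0),axis=1)+np.minimum(q.max(1),0)
def cyl(p,zc,r,hh):
    q=np.stack([np.hypot(p[:,0],p[:,1])-r,np.abs(p[:,2]-zc)-hh],1)
    return np.linalg.norm(np.maximum(q,0),axis=1)+np.minimum(q.max(1),0)
def sdf(p): # clamp frame, centre
    return np.minimum.reduce([box(p,[0,0,-.026],[.016,.008,.0045]),cyl(p,-.01375,.006,.00775),
        cyl(p,-.0035,.02,.0025),box(p,[0,0,.0165],[.025,.0065,.014])])
E
cat > f1.py <<'E'
from fit import *
pts={}
for n in("top","side"):
    a=dict(np.load("pics/%s0.npz"%n));P=cloud(a).reshape(-1,3)
    m=(np.abs(P[:,0]-.45)<.05)&(np.abs(P[:,1]-.19)<.05)&(P[:,2]>.009);pts[n]=P[m]
    print(n,m.sum(),pts[n].mean(0))
def rot(yaw,pit):
    zz=np.array([np.cos(pit)*np.cos(yaw),np.cos(pit)*np.sin(yaw),np.sin(pit)])
    x=np.array([-np.sin(yaw),np.cos(yaw),0]); return np.stack([x,np.cross(zz,x),zz],1)
for sel in(["top"],["side"],["top","side"]):
  D=np.vstack([pts[s] for s in sel])
  for freeze in(True,False):
    def f(v):
        pit=np.radians(26) if freeze else v[4]
        return sdf((D-v[:3])@rot(v[3],pit))
    r=least_squares(f,[.45,.195,.0208,-np.pi/2,.45],loss="soft_l1",f_scale=.002,diff_step=1e-4)
    print(sel,freeze,np.round(r.x[:3],4),np.degrees(r.x[3:]),np.abs(r.fun).mean())
E
python3 f1.py
python3 - <<'E'
from h import *
a=dict(np.load("pics/top0.npz"));P=cloud(a)
im=cv2.resize(a["color"][255:290,420:465],None,fx=16,fy=16,interpolation=cv2.INTER_NEAREST)
cv2.imwrite("pics/s1.png",im[...,::-1])
b=dict(np.load("pics/side0.npz"))
im=cv2.resize(b["color"][345:400,355:415],None,fx=10,fy=10,interpolation=cv2.INTER_NEAREST)
cv2.imwrite("pics/s2.png",im[...,::-1])
Z=np.round(P[...,2]*1000)
for r in range(245,300,2): print(r,[int(x) if x==x else -1 for x in Z[r,412:472:2]])
E
```

```text
top 452 [0.45095555 0.19096948 0.02944176]
side 587 [0.4489716  0.18162957 0.03017992]
['top'] True [0.4507 0.1943 0.0205] [-89.98023134  25.78310078] 0.0010986180428732715
['top'] False [0.4506 0.1944 0.0207] [-89.82043791  24.88667224] 0.0010854196774123278
['side'] True [0.4513 0.1903 0.0191] [-88.16574431  25.78310078] 0.0008285022553701349
['side'] False [0.4514 0.1905 0.0193] [-88.39651562  25.03967258] 0.0008184093622253341
['top', 'side'] True [0.4512 0.1914 0.0203] [-88.57125681  25.78310078] 0.0013932473724041184
['top', 'side'] False [0.4513 0.1918 0.0207] [-88.84051014  23.18686996] 0.0013419354561991098
245 [24, 36, 37, 43, 41, 35, 37, 38, 35, 37, 36, 37, 37, 35, 37, 36, 35, 36, 34, 32, 36, -1, 36, 34, 36, 36, 36, 36, 35, 36]
247 [16, 36, 35, 41, 37, 39, 36, 39, 36, 36, 37, 34, 36, 35, 35, 33, 36, 35, 34, 35, 39, 33, 36, 33, 35, 35, 37, 34, 36, 39]
249 [13, 33, 34, 38, 35, 38, 38, 39, 33, 33, 36, 36, 38, 37, 34, 35, 32, 36, 38, 39, 33, 37, 33, 37, 37, 69, 67, 70, 65, 56]
251 [9, 28, 38, 37, 34, 36, 33, 35, 35, 37, 40, 32, 35, 39, 35, 34, 34, 34, 36, 36, 70, 67, 64, 59, 5
[... 2249 characters left out ...]
1, 39, 69, 69, 69, 53, 36, 36, 35, 36, 36, 36, 40, 36, 38, 36, 37, 34, 34, 38, 34, 35, 39]
291 [6, 0, 1, 3, 3, 2, 47, 37, 34, 35, 33, 39, 36, 34, 35, 37, 35, 36, 34, 35, 35, 34, 35, 35, 34, 35, 37, 38, 33, 37]
293 [-1, -2, -3, 0, -1, 1, 33, 37, 36, 35, 38, 37, 37, 37, 36, 35, -1, 38, 34, 37, 36, 34, 35, 33, 39, 38, 36, 37, 34, 36]
295 [1, -1, -2, 0, -3, 0, 37, 39, 35, 36, 33, 35, 36, 38, 35, 36, 36, 37, 35, 35, 36, 39, 32, 37, 34, 36, 35, 39, 39, 36]
297 [-2, -3, -1, 3, -1, -1, 36, 34, 35, 36, 35, 37, 39, 36, 34, 34, 38, 39, 38, 34, 38, 35, 37, 33, 34, 36, 35, 35, 34, 36]
299 [-3, 1, 2, 3, -1, -1, 28, 34, 35, 32, 34, 36, 35, 38, 35, 33, 40, 35, 34, 33, 37, 35, 30, 31, 37, 36, 33, 38, 33, 35]
```

View pics/s1.png

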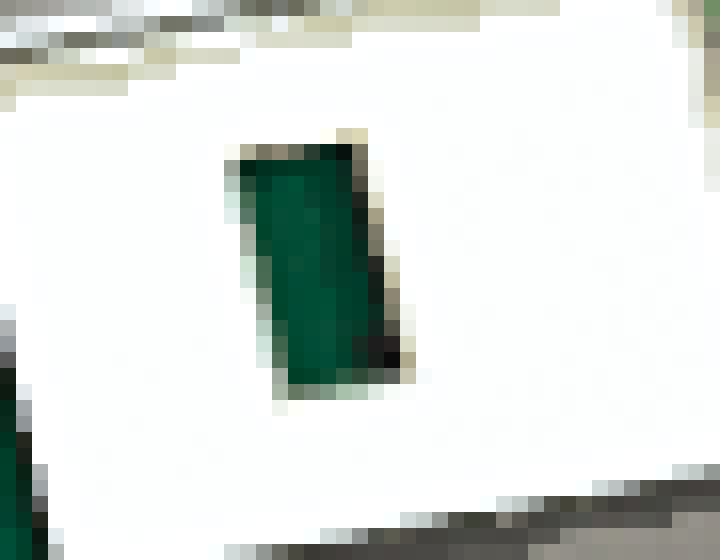

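View pics/s2.png

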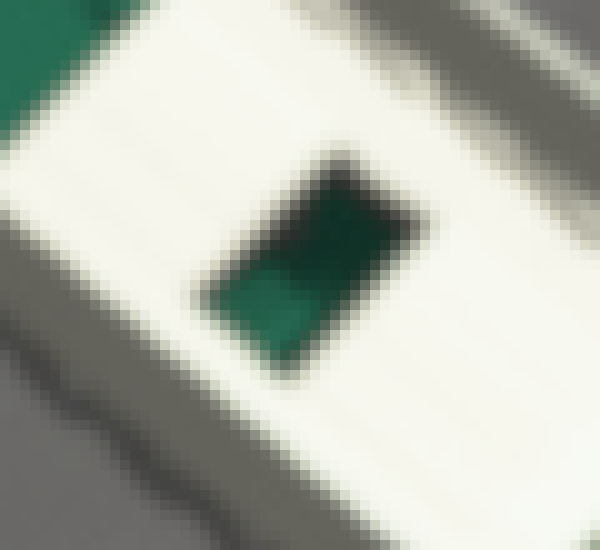

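```bash
cat > slot.py <<'E'
from fit import *
from scipy.optimize import minimize
def project(p,X):
    T=np.linalg.inv(np.array(p["cam_to_world"]));K=p["camera_matrix"]
    c=X@T[:3,:3].T+T[:3,3]; c=c*[1,-1,-1]; u=c@K.T; return u[:,:2]/u[:,2:]
def fitslot(p,box,x0):
    l,t,r,b=box;S=8
    g=p["color"][t:b,l:r].min(2).astype(np.float32)
    dark=1-np.clip(g/np.percentile(g,90),0,1)
    def cost(v):
        c,s=np.cos(v[2]),np.sin(v[2])
        q=np.array([[a*.0175*c-e*.0095*s,a*.0175*s+e*.0095*c,0] for a,e in((1,1),(1,-1),(-1,-1),(-1,1))])+[v[0],v[1],.039]
        uv=(project(p,q)-[l,t]+.5)*S
        m=np.zeros((dark.shape[0]*S,dark.shape[1]*S),np.float32)
        cv2.fillPoly(m,[np.round((uv-.5)*16).astype(np.int32)],1,shift=4)
        m=cv2.resize(m,dark.shape[::-1],interpolation=cv2.INTER_AREA)
        if v[3]: m=cv2.GaussianBlur(m,(0,0),abs(v[3]))
        return float(((m-np.minimum(dark*1.3,1))**2).sum())
    best=None
    for bl in(0,.6,1.0,1.4):
        r=minimize(lambda v:cost([v[0]/1e3,v[1]/1e3,v[2]/50,bl]),[x0[0]*1e3,x0[1]*1e3,x0[2]*50],method="Nelder-Mead",options=dict(initial_simplex=[np.array([x0[0]*1e3,x0[1]*1e3,x0[2]*50])+d for d in([0,0,0],[4,0,0],[0,4,0],[0,0,4])]))
        if best is None or r.fun<best[0]: best=(r.fun,r.x[0]/1e3,r.x[1]/1e3,np.degrees(r.x[2]/50),bl)
    return best
if __name__=="__main__":
    a=dict(np.load("pics/top0.npz"));b=dict(np.load("pics/side0.npz"))
    P=cloud(a);print(P[271,436]);
    print(fitslot(a,(430,260,450,284),(.53,-.03,.17)))
    print(fitslot(b,(370,356,402,386),(.53,-.03,.17)))
    # channel wall direction from depth: pts z>0.06
    for p in(a,b):
        Q=cloud(p).reshape(-1,3);m=(Q[:,2]>.062)&(Q[:,2]<.075)&(Q[:,0]>.4)&(Q[:,0]<.68)&(Q[:,1]<.02)&(Q[:,1]>-.36)
        Q=Q[m]
        d=lambda v:np.minimum(np.abs((Q[:,0]-v[0])*np.cos(v[1])+(Q[:,1]+.03)*np.sin(v[1])-.037),np.abs((Q[:,0]-v[0])*np.cos(v[1])+(Q[:,1]+.03)*np.sin(v[1])+.037))
        r=least_squares(d,[.53,.17],loss="cauchy",f_scale=.001);print(m.sum(),r.x[0],np.degrees(r.x[1]),np.median(np.abs(r.fun)))
E
python3 slot.py
```

```text
[ 0.54177932 -0.06314273  0.002636  ]
(np.float64(119.47360229492188), np.float64(0.5334759468830973), np.float64(-0.028071035284255457), np.float64(7.2681084824605655), 1.4)
(np.float64(237.4427947998047), np.float64(0.526), np.float64(-0.02333333333333334), np.float64(17.37971978563498), 0)
721 0.5309734426271822 10.036109146174192 0.00943071283876273
2227 0.5298231463265778 10.134482663328045 0.001026833541480053
```

```bash
sed -i 's/(.53,-.03,.17)/(.535,-.055,.175)/g; s/Q\[:,1\]+.03/Q[:,1]+.055/g' slot.py; python3 slot.py; python3 - <<'E'
from h import *
a=dict(np.load("pics/top0.npz"));P=cloud(a);print(P[262,438],P[281,440],P[270,430],P[270,448])
E
```

```text
[ 0.54177932 -0.06314273  0.002636  ]
(np.float64(0.9284368753433228), np.float64(0.5371616688456321), np.float64(-0.06269371248412266), np.float64(9.959808129110902), 0)
(np.float64(19.024356842041016), np.float64(0.5373607874745236), np.float64(-0.0666228042949395), np.float64(11.096040087677336), 1.0)
721 0.5353978652966224 10.03611067831149 0.009430707905694058
2227 0.534291868782151 10.134474370665872 0.0010268306958348336
[ 0.55838924 -0.06042971  0.03765009] [ 0.51526039 -0.06324494  0.03744587] [ 0.53995526 -0.0412256   0.03931435] [ 0.53999712 -0.08197963  0.03900179]
```

```bash
cat > pl.py <<'E'
from fit import *
G=.003
def ori(zdir,ydir):
    z=np.array(zdir,float);z/=np.linalg.norm(z);y=np.array(ydir,float);y-=z*(y@z);y/=np.linalg.norm(y)
    return R.from_matrix(np.stack([np.cross(y,z),y,z],1)).as_quat()
def tcp(grasp,q,g=G): return np.array(grasp)-R.from_quat(q).apply([0,0,g])
def lean(a,s,phi=0): # tool leaning; jaws along x (rotated phi)
    a=np.radians(a); M=R.from_euler("z",phi,degrees=True)
    return ori(M.apply([0,np.sin(a),-np.cos(a)]),M.apply([s,0,0]))
def vert(yaw): # jaw direction yaw deg
    y=np.radians(yaw);return ori([0,0,-1],[np.cos(y),np.sin(y),0])
E
python3 - <<'E'
from pl import *
wing=np.array([.451,.1923-.0148,.028])
for s in(1,-1):
  for a in(45,30,20,10,0,-20,-34,-44,-54,-64):
    for phi in (0,):
      q=lean(a,s,phi);j=solve_ik(tcp(wing+[0,0,.02],q),q); print(s,a,None if j is None else np.round(j,2))
S=[.5373,-.0647,.09]
for yaw in(100,-80,10,-170):
    q=vert(yaw);j=solve_ik(tcp(S,q),q);print(yaw,None if j is None else np.round(j,2))
for yaw in(90,-90):
    q=vert(yaw);j=solve_ik(tcp([.45,.15,.08],q),q);print(yaw,None if j is None else np.round(j,2))
E
```

```text
1 45 [-0.21  0.46 -0.64  0.67  0.76  1.28]
1 30 [-0.08  0.37 -0.63  0.62  0.52  1.48]
1 20 [ 0.01  0.34 -0.61  0.62  0.35  1.58]
1 10 [ 0.11  0.34 -0.57  0.65  0.17  1.68]
1 0 [ 0.21  0.35 -0.52  0.7   0.    1.78]
1 -20 [ 0.38  0.46 -0.4   0.85 -0.32  1.97]
1 -34 [ 0.48  0.57 -0.29  1.01 -0.52  2.13]
1 -44 [ 0.54  0.67 -0.21  1.15 -0.64  2.26]
1 -54 [ 0.58  0.78 -0.13  1.32 -0.74  2.41]
1 -64 [ 0.61  0.9  -0.04  1.5  -0.83  2.58]
-1 45 [-0.21  0.46 -0.64  0.67  0.76 -1.86]
-1 30 [-0.08  0.37 -0.63  0.62  0.52 -1.67]
-1 20 [ 0.01  0.34 -0.61  0.62  0.35 -1.56]
-1 10 [ 0.11  0.34 -0.57  0.65  0.17 -1.46]
-1 0 [ 0.21  0.35 -0.52  0.7   0.   -1.36]
-1 -20 [ 0.38  0.46 -0.4   0.85 -0.32 -1.17]
-1 -34 [ 0.48  0.57 -0.29  1.01 -0.52 -1.01]
-1 -44 [ 0.54  0.67 -0.21  1.15 -0.64 -0.88]
-1 -54 [ 0.58  0.78 -0.13  1.32 -0.74 -0.73]
-1 -64 [ 0.61  0.9  -0.04  1.5  -0.83 -0.56]
100 [-0.27  0.39 -0.32  0.86  0.   -0.44]
-80 [-0.27  0.39 -0.32  0.86  0.    2.7 ]
10 [-0.27  0.39 -0.32  0.86  0.    1.13]
-170 [-0.27  0.39 -0.32  0.86  0.   -2.02]
90 [ 0.15  0.3  -0.5   0.77  0.    0.15]
-90 [ 0.15  0.3  -0.5   0.77  0.   -2.99]
```

```bash
python3 - <<'E'
from pl import *
wing=np.array([.451,.1775,.030])
q=lean(30,1,1);d=R.from_quat(q).apply([0,0,1])
p=tcp(wing,q)
reach(p-d*.10,q);print(get_state()["time"])
line_to(p,rate=.12)
s=get_state();print(s["time"],s["tcp_pos"]-p,s["force"])
grasp(60);s=get_state();print(s["time"],s["tcp_pos"]-p,s["force"],s["opening"],s["opening"]*85)
sleep(.1)
for n in("top","side"):
    c=snapshot(n);np.savez("pics/%s1.npz"%n,**c)
    l,t=(270,250) if n=="top" else (200,240)
    im=cv2.resize(c["color"][t:t+100,l:l+100],(400,400),interpolation=cv2.INTER_CUBIC);cv2.imwrite("pics/g1%s.png"%n,im[...,::-1])
E
python3 -c "
import cv2,numpy as np;cv2.imwrite('pics/g1.png',np.hstack([cv2.imread('pics/g1top.png'),cv2.imread('pics/g1side.png')]))"
```

```text
2.3
3.2833 [ 2.84672497e-04 -2.27322020e-05  4.09518941e-04] [ 0.22875082  0.37353939 -0.47459446]
3.7083 [ 2.85665395e-04 -4.67535680e-05  3.23913418e-04] [ 0.02408318 -1.32644185  5.63174595] 0.5726481997318151 48.675096977204284
```

View pics/g1.png

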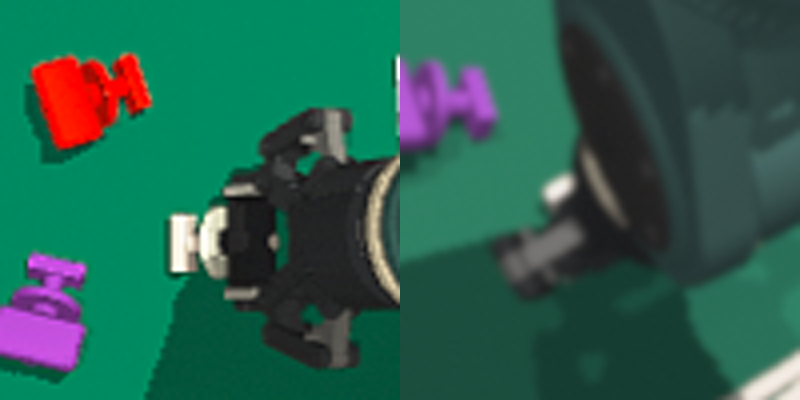

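```bash
cat > f2.py <<'E'
from fit import *
def fitclamp(p,c0,Rm0,rad=.045,zmin=None,excl=None):
    P=cloud(p).reshape(-1,3);D=P[np.linalg.norm(P-c0,axis=1)<rad]
    if zmin is not None: D=D[D[:,2]>zmin]
    for it in range(3):
        def f(v): return sdf((D-c0-v[:3])@(R.from_rotvec(v[3:])*R.from_matrix(Rm0)).as_matrix())
        r=least_squares(f,np.zeros(6),loss="cauchy",f_scale=.0015,diff_step=1e-4,x_scale=[.01]*3+[.1]*3)
    M=(R.from_rotvec(r.x[3:])*R.from_matrix(Rm0)).as_matrix()
    return c0+r.x[:3],M,len(D),np.median(np.abs(r.fun))
E
python3 - <<'E'
from pl import *;from f2 import *
wing=np.array([.451,.1775,.030])
q=lean(30,1,1)
line_to(tcp(wing+[0,0,.06],q),rate=.15)
q2=lean(-34,1,1)
W=np.array([.45,.15,.047+.035])
reach(tcp(W,q2),q2)
s=get_state();print(s["time"],s["tcp_pos"]-tcp(W,q2),s["force"],s["opening"])
for n in("top","side"):
    c=snapshot(n);np.savez("pics/%s2.npz"%n,**c);save(c,n+"2.png",(240,200,440,350) if n=="top" else (150,180,350,330),3)
    print(n,[ (d["score"],d["bbox"]) for d in spot_in(c,"clamp_center")][:4])
E
```

```text
5.45 [-0.00047669 -0.00029492 -0.00083828] [-0.22150833 -1.23750882 -0.42912489] 0.5732894793965095
top [(0.62, [284.1, 264.8, 308.5, 284.7])]
side [(0.92, [244.5, 279.2, 274.7, 315.6]), (0.88, [185.4, 256.2, 222.9, 279.7]), (0.61, [136.4, 201.9, 166.5, 235.4]), (0.43, [261.1, 237.6, 284.7, 251.3])]
```

View pics/top2.png

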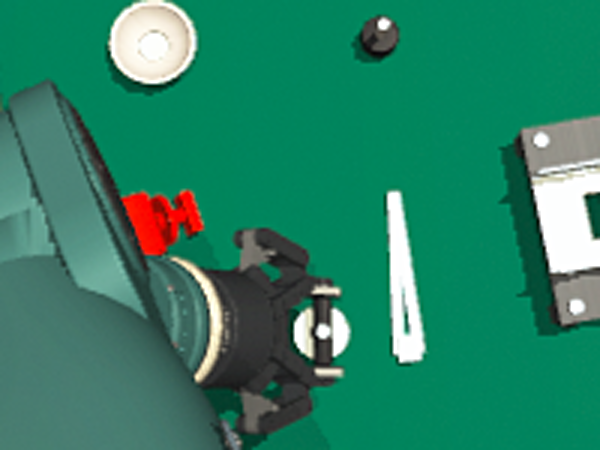

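View pics/side2.png

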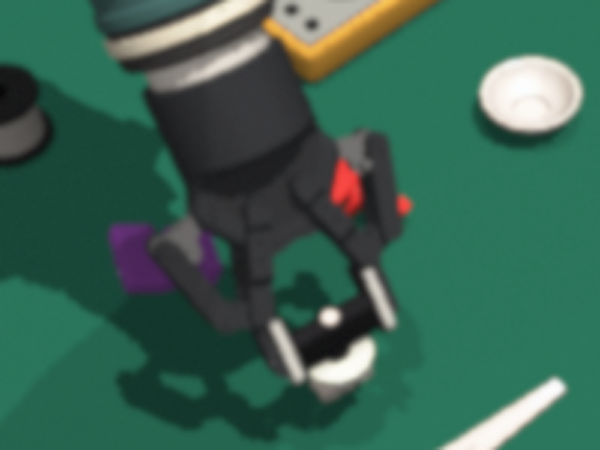

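```bash
cat > f3.py <<'E'
from f2 import *
a=dict(np.load("pics/top2.npz"));b=dict(np.load("pics/side2.npz"))
def run(ps,c0,M0,f=sdf,fs=.0015):
    Ds=[]
    for p in ps:
        P=cloud(p).reshape(-1,3);L=(P-c0)@M0
        m=(np.abs(L[:,0])<.022)&(np.abs(L[:,1])<.024)&(np.abs(L[:,2])<.036);Ds.append(P[m])
    D=np.vstack(Ds)
    g=lambda v:np.r_[sdf((D-c0-v[:3])@(R.from_rotvec([v[3],v[4],0])*R.from_matrix(M0)).as_matrix()),v[0]*3]
    r=least_squares(g,np.zeros(5),loss="cauchy",f_scale=fs,diff_step=1e-4,x_scale=[.01]*3+[.1]*2)
    return len(D),np.round((c0+r.x[:3])*1e3,1),np.degrees(r.x[3:]),np.median(np.abs(r.fun))
M0=R.from_euler("z",1,degrees=True).as_matrix()
if __name__=="__main__":
    for ps in([a],[b],[a,b]):
        for dy in(0,.004,-.004): print(run(ps,np.array([.45,.15+dy,.0655]),M0))
E
python3 f3.py
```

```text
(282, array([450. , 149.6,  62.9]), array([ 1.39738168, -0.74134319]), np.float64(0.0009404398426429593))
(281, array([450.1, 149.6,  62.9]), array([ 1.45549887, -0.5377029 ]), np.float64(0.0009430197027482185))
(281, array([450.1, 149.7,  62.9]), array([ 1.52622423, -0.82282781]), np.float64(0.0009366160948017857))
(629, array([449.2, 145. ,  62.1]), array([0.15146978, 0.00565122]), np.float64(0.0005629938616083883))
(594, array([449.2, 145. ,  62.1]), array([0.19132917, 0.0558669 ]), np.float64(0.0005579994733696794))
(641, array([449.2, 145. ,  62.1]), array([ 0.11153076, -0.05476047]), np.float64(0.0005624457744631424))
(911, array([448.9, 145.2,  62.3]), array([ 0.40660667, -0.51378436]), np.float64(0.0007682429774358954))
(875, array([448.9, 145.2,  62.3]), array([ 0.42405859, -0.47633883]), np.float64(0.0007576045897945356))
(922, array([448.9, 145.2,  62.3]), array([ 0.35912799, -0.59880585]), np.float64(0.0007581187572644962))
```

```bash
python3 - <<'E'
from pl import *;from f2 import *
s=get_state();p=s["tcp_pos"].copy()
q2=lean(-34,1,1)
line_to(p-[0,0,.027],rate=.12)
hit=line_to(p-[0,0,.037],rate=.02,until_force=3)
s=get_state();print(hit,s["time"],(p-s["tcp_pos"])*1e3,s["force"])
let_go();sleep(.4)
s=get_state();print(s["time"],s["tcp_pos"],s["force"])
np.save("rel.npy",s["tcp_pos"])
d=R.from_quat(q2).apply([0,0,1])
line_to(s["tcp_pos"]-d*.1,rate=.2)
j=solve_ik([.30,.33,.25],vert(90))
reach([.40,.30,.22],vert(90))
print(get_state()["time"])
for n in("top","side"):
    c=snapshot(n);np.savez("pics/%s3.npz"%n,**c);save(c,n+"3.png",(240,200,440,350) if n=="top" else (150,180,350,330),3)
E
cat > f4.py <<'E'
from f3 import *
import sys
for n in("top","side"):
    c=dict(np.load("pics/%s3.npz"%n))
    print(n,run([c],np.array([.45,.148,.0305]),M0))
E
python3 f4.py
```

```text
True 6.4167 [-0.34144627 -0.07827548 32.99064845] [-1.18758051  1.39814643  9.19069411]
7.275 [0.44994382 0.15081166 0.05090456] [ 0.0731198  -1.03749301  0.10237805]
9.4167
top (415, array([447.8, 149.7,  30.9]), array([ 1.10957378, -2.0570984 ]), np.float64(0.0017001766348462666))
side (852, array([449.5, 142.4,  28.7]), array([-9.05986162, -0.15007118]), np.float64(0.0012422083606435002))
```

View pics/top3.png

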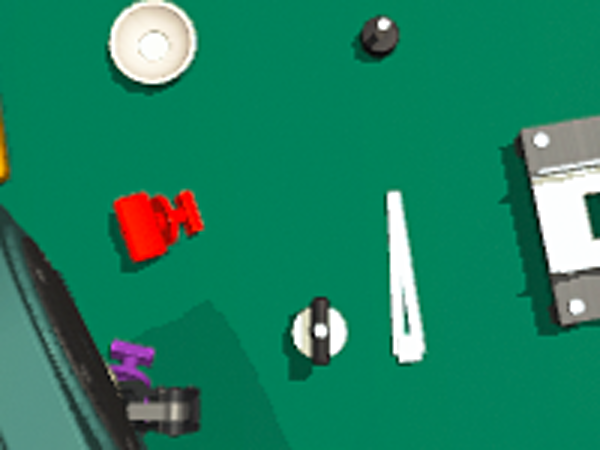

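View pics/side3.png

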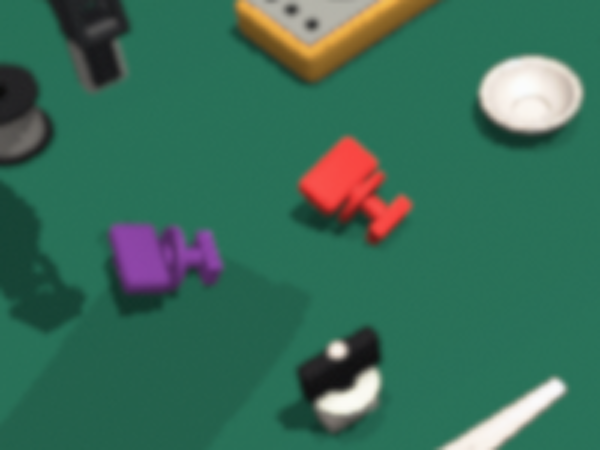

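```bash
cat > f5.py <<'E'
from f2 import *
def stand(n,c0=np.array([.45,.148,.0305]),z0=.008,tag="3"):
    P=cloud(dict(np.load("pics/%s%s.npz"%(n,tag)))).reshape(-1,3)
    D=P[(np.hypot(P[:,0]-c0[0],P[:,1]-c0[1])<.032)&(P[:,2]>z0)&(P[:,2]<.075)]
    g=lambda v:sdf((D-c0-[v[0],v[1],v[2]])@R.from_euler("xyz",[v[4],v[5],v[3]]).as_matrix())
    r=least_squares(g,np.zeros(6),loss="soft_l1",f_scale=.0015,diff_step=1e-4,x_scale=[.01]*3+[.1]*3)
    print(n,len(D),np.round((c0+r.x[:3])*1e3,1),"yaw,tilts",np.round(np.degrees(r.x[3:]),1),np.median(np.abs(r.fun)))
stand("top");stand("side")
E
python3 f5.py
```

```text
top 275 [449.5 149.8  31.1] yaw,tilts [ 1.2  1.7 -1. ] 0.0009185917862580325
side 600 [450.3 145.4  29.4] yaw,tilts [ 1.  -1.2 -0. ] 0.0006631527492150864
```

```bash
python3 - <<'E'
from h import *
t=np.array([.40,.30,.22])
for n in("top","side"):
    P=cloud(dict(np.load("pics/%s3.npz"%n))).reshape(-1,3)
    m=(np.abs(P[:,0]-t[0])<.03)&(np.abs(P[:,1]-t[1])<.08)&(P[:,2]>.15)&(P[:,2]<.3)
    D=P[m];print(n,m.sum())
    if m.sum(): 
        print(np.percentile(D[:,2]-.22,[0,2,5,20,50]));
        for lo in np.arange(-.08,.08,.01):
            k=(D[:,1]-.3>lo)&(D[:,1]-.3<=lo+.01)
            if k.sum()>3: print(round(lo,2),k.sum(),np.percentile(D[k,2]-.22,[2,50,98]).round(3))
E
```

```text
top 158
[0.02652278 0.03110176 0.03792236 0.0449422  0.05461337]
-0.08 27 [0.041 0.047 0.063]
-0.07 35 [0.044 0.071 0.079]
-0.05 57 [0.028 0.049 0.056]
-0.04 35 [0.055 0.058 0.068]
side 1289
[-0.01180323 -0.00610566 -0.00217909  0.01533241  0.0514811 ]
-0.08 415 [0.038 0.061 0.079]
-0.07 99 [0.038 0.056 0.079]
-0.06 263 [-0.009  0.012  0.044]
-0.05 85 [-0.01   0.049  0.065]
-0.04 95 [0.046 0.063 0.078]
-0.03 124 [0.055 0.074 0.08 ]
-0.02 13 [0.065 0.075 0.079]
-0.0 33 [0.07  0.076 0.08 ]
0.01 16 [0.061 0.068 0.076]
0.02 12 [0.05  0.055 0.06 ]
0.03 32 [-0.007  0.016  0.06 ]
0.04 96 [-0.01   0.005  0.034]
0.06 4 [0.039 0.04  0.043]
```

```bash
python3 - <<'E'
from pl import *
q=vert(91)
reach([.450,.1476,.15],q)
line_to([.450,.1476,.0775],rate=.12)
s=get_state();print(s["time"],s["tcp_pos"],s["force"])
grasp(60)
s=get_state();print(s["time"],s["tcp_pos"],s["force"],s["opening"]*85)
line_to([.450,.1476,.1275],rate=.12)
sleep(.2);s=get_state();print(s["time"],s["tcp_pos"],s["force"],s["opening"]*85,R.from_quat(s["orientation"]).as_matrix().round(4).tolist())
for n in("top","side"):
    c=snapshot(n);np.savez("pics/%s4.npz"%n,**c);save(c,n+"4.png",(260,230,390,340) if n=="top" else (180,230,310,340),5)
E
cat > f6.py <<'E'
from f2 import *
import sys
def held(n,tag,c0,yaw0,verb=True,zmax=-.002):
    P=cloud(dict(np.load("pics/%s%s.npz"%(n,tag)))).reshape(-1,3);L=P-c0
    D=P[(np.hypot(L[:,0],L[:,1])<.030)&(L[:,2]>-.04)&(L[:,2]<zmax)]
    if len(D)<20: return print(n,"few",len(D))
    def g(v):
        M=(R.from_euler("xy",[v[4],v[5]])*R.from_euler("z",np.radians(yaw0)+v[3])).as_matrix()
        return np.r_[sdf((D-c0-v[:3])@M),v[3:]*.02]
    r=least_squares(g,np.zeros(6),loss="soft_l1",f_scale=.0015,diff_step=1e-4,x_scale=[.01]*3+[.1]*3)
    print(n,len(D),np.round((r.x[:3])*1e3,1),"yaw,tilts",np.round(np.degrees(r.x[3:]),1),np.median(np.abs(r.fun)))
if __name__=="__main__":
    for n in("top","side"): held(n,"4",np.array([.45,.1476,.0805]),1)
E
python3 f6.py
```

```text
11.0083 [0.45029386 0.14805748 0.07809922] [-0.53636396  0.52628792 -0.00243298]
11.675 [0.45013838 0.14759749 0.07779398] [-0.8628704  -0.88661193  6.14278063] 10.735055183883889
12.4417 [0.44959436 0.14752251 0.12677335] [-0.16153411  0.08904977 -1.745088  ] 10.30482687386413 [[-0.9998, -0.0174, -0.0013], [-0.0174, 0.9998, -0.0002], [0.0013, -0.0002, -1.0]]
top few 0
side 237 [-0.6 -1.7 -2.3] yaw,tilts [ 1.4 -0.4  0.1] 0.0005418576616137009
```

View pics/side4.png

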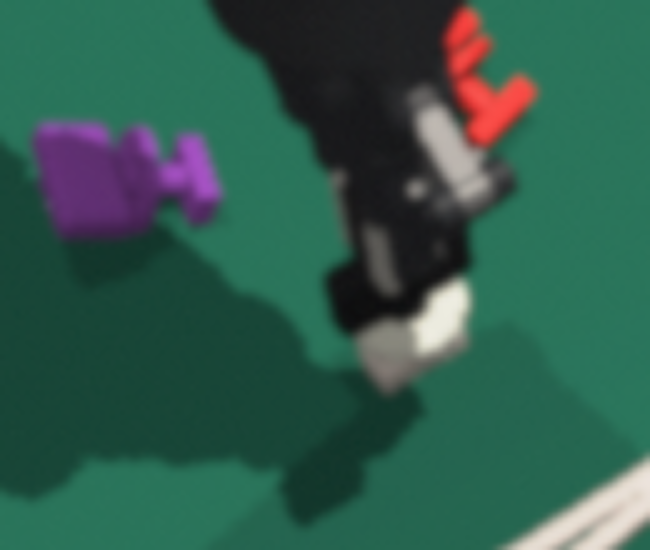

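View pics/top4.png

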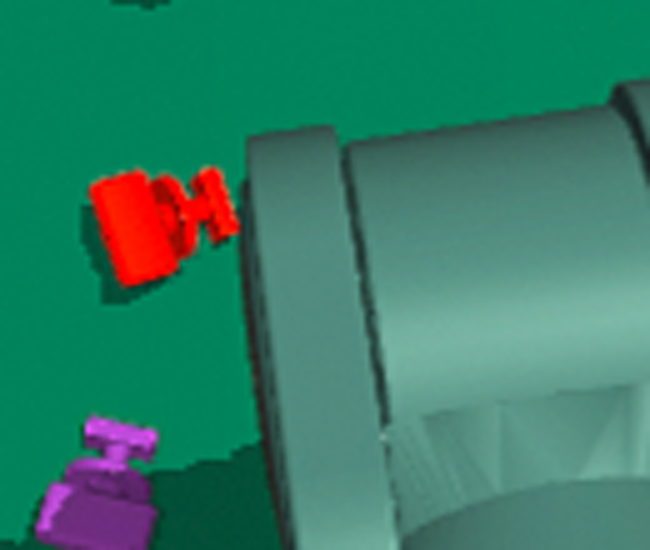

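```bash
cat > ins.py <<'E'
from pl import *
S=np.array([.5377,-.0649]);YAW=10.05
ux=np.array([np.cos(np.radians(YAW)),np.sin(np.radians(YAW))])
T=S+.0002*ux
def goto(xy,z,q,rate=.1,tries=2):
    tgt=np.r_[xy,z];cmd=tgt.copy()
    for i in range(tries):
        line_to(cmd,q,rate=rate);sleep(.15)
        e=tgt-get_state()["tcp_pos"];
        if np.abs(e).max()<.0002: break
        cmd=cmd+e
    return cmd,e
E
python3 - <<'E'
from ins import *
q=vert(90+YAW)
line_to([.450,.1476,.19],rate=.2)
reach(np.r_[T,.19],q)
print(get_state()["time"])
cmd,e=goto(T,.132,q)
s=get_state();print(s["time"],cmd,e,s["force"],s["opening"]*85,R.from_quat(s["orientation"]).as_matrix().round(4).tolist())
for n in("top","side"):
    c=snapshot(n);np.savez("pics/%s5.npz"%n,**c)
    save(c,n+"5.png",(400,220,500,320) if n=="top" else (340,300,440,400),6)
from f6 import held
np.save("cmd.npy",cmd)
c0=np.r_[S,.0305+.132-.0778]
for n in("top","side"): held(n,"5",c0,YAW)
E
```

```text
13.925
15.2083 [ 0.53788112 -0.06485021  0.13196387] [3.54454136e-04 2.64035874e-05 6.35840687e-04] [0.88620158 0.36744403 0.35615547] 10.78552136893473 [[-0.9847, -0.1745, 0.0001], [-0.1745, 0.9847, -0.0], [-0.0001, -0.0, -1.0]]
top few 13
side 215 [ 0.3 -1.6 -2. ] yaw,tilts [ 0.5 -0.3  1.3] 0.000455247581698558
```

View pics/side5.png

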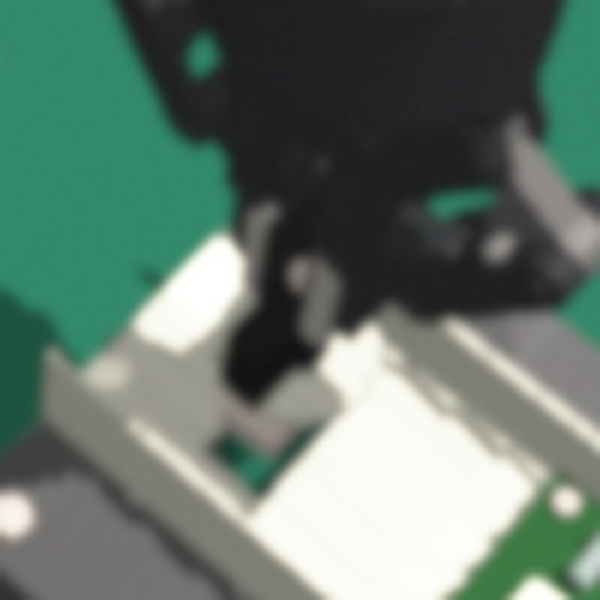

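View pics/top5.png

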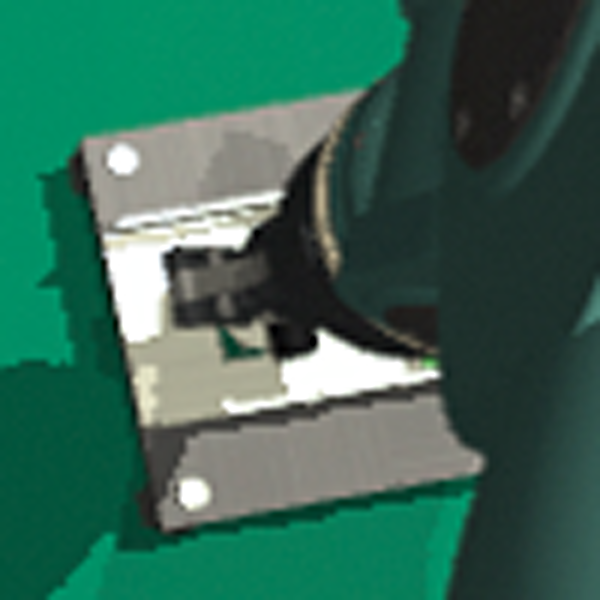

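The side view shows the head right over the slot, at about crop (250,450), and the fit offsets match the ones I measured before. Lowering with a force stop.

```bash
python3 - <<'E'
from ins import *
cmd=np.load("cmd.npy");st=get_state();
S=np.array([.5375,-.0647]);T=S+.0002*ux
q=vert(90+YAW)
cmd[:2]+=T-st["tcp_pos"][:2]
line_to([cmd[0],cmd[1],.121],q,rate=.03)
s=get_state();print(s["time"],s["tcp_pos"],s["force"])
hit=line_to([cmd[0],cmd[1],.0915],q,rate=.03,until_force=6)
s=get_state();print(hit,s["time"],s["tcp_pos"],s["tcp_pos"][:2]-T,s["force"],s["torque"])
np.save("cmd.npy",np.r_[cmd[:2],s["tcp_pos"][2]])
E
```

```text
15.8 [ 0.53796504 -0.06458153  0.12083488] [ 0.06280969  0.09731564 -0.18478688]
True 16.7 [ 0.53784353 -0.06464023  0.09231417] [1.46598647e-04 2.48688794e-05] [-0.62339545 -0.41473502  5.68979983] [-0.04438733  0.11138183  0.05150142]
```

The head went through and the collar seated at TCP z 0.0923, exactly the predicted height. Now the quarter turn clockwise.

```bash
python3 - <<'E'
from ins import *
cmd=np.load("cmd.npy")
sleep(.1)
line_to([cmd[0],cmd[1],.0930],vert(90+YAW),rate=.02)
j=np.array(get_state()["joints"]);print(j)
for k in range(4):
    j[5]+=np.pi/8;movej(j);s=get_state();print(s["time"],s["tcp_pos"],s["force"].round(1),s["torque"].round(2),s["opening"]*85)
sleep(.2);s=get_state();print(s["joints"],s["torque"])
M=R.from_quat(s["orientation"]).as_matrix();print("jaw yaw",np.degrees(np.arctan2(M[1,1],M[0,1])))
c=snapshot("side");np.savez("pics/side6.npz",**c);save(c,"side6.png",(340,300,440,400),6)
E
```

```text
[-2.69923108e-01  3.91049972e-01 -3.15454064e-01  8.64296568e-01
  5.78389500e-05 -4.45294071e-01]
17.5167 [ 0.53798253 -0.06457781  0.09288164] [ 0.2  0.1 -0.1] [-0.03 -0.02 -0.02] 10.503938112119032
17.9833 [ 0.53799848 -0.06459655  0.09295245] [ 0.6  0.4 -0.4] [ 0.01 -0.04  0.02] 10.610676683439307
18.45 [ 0.53802639 -0.06459107  0.09295954] [-0.3 -0.5 -0.6] [-0.03 -0.02  0.04] 10.341382881091437
18.9167 [ 0.53801667 -0.0646031   0.09296146] [-0.3  0.1 -0.5] [-0.03 -0.02 -0.03] 10.47554056306855
[-2.69906381e-01  3.91071031e-01 -3.15456574e-01  8.64305666e-01
  6.49582824e-05  1.12262897e+00] [-0.03038494 -0.05590812  0.01168908]
jaw yaw 10.213601756644612
```

View pics/side6.png

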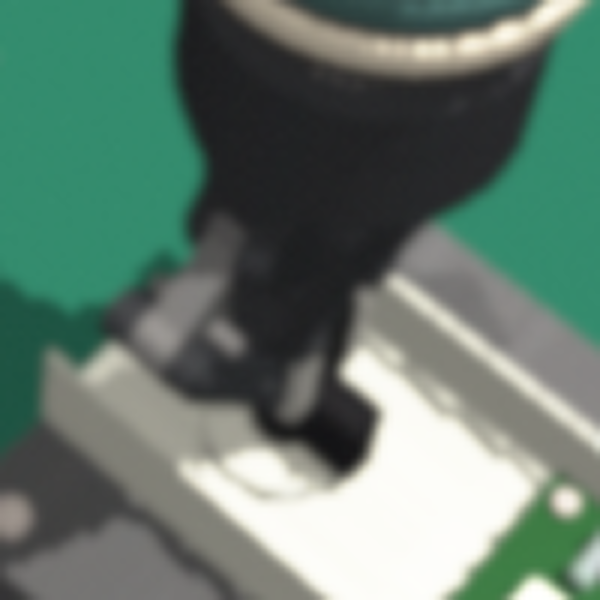

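The wing is square across the slot with the collar round at crop (280,450). Seating, releasing and retreating.

```bash
python3 - <<'E'
from ins import *
cmd=np.load("cmd.npy");s=get_state();q=s["orientation"]
hit=line_to([cmd[0],cmd[1],.0910],q,rate=.02,until_force=3)
s=get_state();print(hit,s["tcp_pos"],s["force"])
let_go();s=get_state();print(s["time"],s["force"],s["torque"],s["opening"])
line_to([cmd[0],cmd[1],.20],q,rate=.15)
reach([.40,.20,.28],q)
sleep(.2);print(get_state()["time"])
for n in("top","side"):
    c=snapshot(n);np.savez("pics/%s7.npz"%n,**c);save(c,n+"7.png",None if n=="top" else(340,300,440,400),1 if n=="top" else 6)
from f6 import held
for n in("top","side"): held(n,"7",np.array([.5375,-.0647,.045]),100.05,zmax=.04)
E
```

```text
False [ 0.53822104 -0.06464667  0.09219788] [-6.41003767  1.96650788 20.47594793]
20.125 [ 0.04415138 -0.75221156 -0.82294886] [ 0.03832856  0.03233831 -0.04422903] 0.9980332814424118
22.3833
top 553 [-0.5  1.2 -0.9] yaw,tilts [ 0.   0.5 -0.3] 0.00210121031672301
side 1107 [-0.5 -2.6 -1.5] yaw,tilts [ 0.5 -2.7  1. ] 0.0010780693752387108
```

View pics/side7.png

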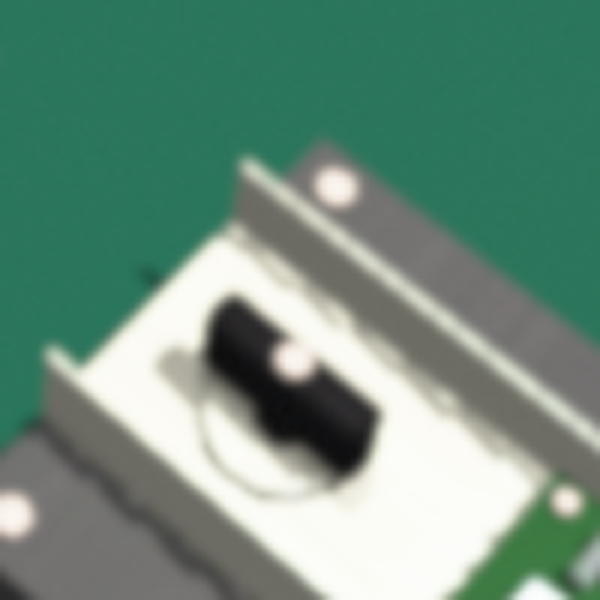

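View pics/top7.png

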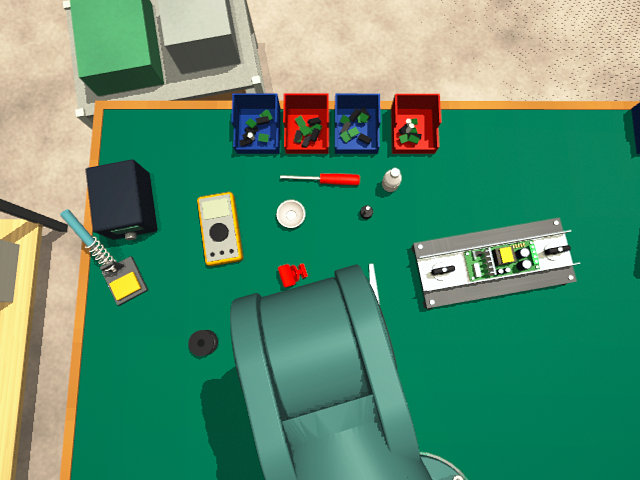

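```bash
python3 -c "
from rig import *
s=get_state();print(s['time'],s['force'],abs(s['qd']).max());job_done()"
```

```text
22.4833 [-0.83892173  0.6350535   1.06130618] 0.0055350187774159286
the job is handed in; nothing more can be done
```

The clamp is locked in the free-end slot, and the job was handed in at 22.5 s of the 69 s allowed; no verdict was reported.

**What I did:**
- I picked the black and steel clamp (the red and purple ones are look-alikes) and gripped it by the ends of its wing.
- I tilted it upright, stood it on its head on the bench and let go.
- I took it again by the flat of its wing, near the top, and lowered the head lengthwise through the slot. It stopped at TCP z 0.0923, the height predicted for full seating.
- I turned it 90° clockwise without resistance, pressed it down, let go and moved clear.

**What the last checks showed:**
- **Fit:** the pictures show the collar flat on the floor and the wing square across the slot, like the other clamp. Camera fits put it within about 0.5° of square and upright within 3°.
- **Bystanders:** those visible in the last top view are where they were. The arm hides part of the tweezers there, so I could not fully check them.

**What disagreed:**
- **Camera offset:** the two cameras differed by about 4 mm in y throughout. I used values between them, corrected against the gripped clamp. Their final position fits, about +1 mm and −2.6 mm in y from the slot's middle, differ by the same amount.
- **Final press:** the 3 N force stop did not trigger. The line ended at about 20 N downward with the collar already seated, and the force was gone after release.

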